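# Close the sprung test fixture

### The job

Clear the two loose parts off the test fixture, putting the brass spacer into the bin of spacers and the connector into the bin of connectors. Then take the grey cover by its grip, pass its tongue under the fixture's keeper bar and slide it over the hidden locating pin until it drops on, and press it down flush on the deck against the spring contacts. Finish while still holding it pressed down, and leave everything else on the bench where it is.

Things in the scene. Friction and masses are not known exactly. Their poses are not given: they have to be found in the camera images.
- fixture: Flat aluminium test fixture fixed to the bench. Its deck (top face) is 30 mm above the bench, 150 mm wide (y), from x = -120 to +105 mm. Origin: on the bench right below the locating pin; z up, x from the open apron (-x, nearer the robot) towards the keeper bar (+x).
- keeper (a point): Middle of the underside of the keeper, a dark steel bar across the deck (along the fixture's y): 92 mm along the fixture's x from the pin, 22 mm above the deck; 14 mm wide (x), 9 mm thick, on posts 108 mm apart inside. The cover's tongue passes under it even while the cover rides on top of the pin, but it cannot go in from straight above.
- pin_foot (a point): Foot of the steel locating pin, on the deck's top face (30 mm above the bench), with the fixture's axes. The pin stands 12 mm above the deck, 8 mm diameter, its top 3 mm tapering to 4 mm. The cover hides it once it is above it.
- platen (a joint): Two black sprung contact strips, 50 x 16 mm (x, y), centred 30 mm either side of the pin (along y), moving together. 0 = up, 5 mm proud of the deck; 0.005 m = pressed flush with it. Spring 5.4 N when up, 9.9 N when flush; they rise again when let go. The cover's own weight does not press them down.
- cover: Grey cover, 130 x 100 mm (x, y), 17 mm thick, 0.17 to 0.35 kg, starting on the bench, tongue away from the robot. Origin: centre of its underside = mouth of a hidden round blind pocket (12 mm diameter, 14 mm deep) for the pin. On top, over the pocket, a black bar grip 50 mm long (x), 18 wide (y), from 17 to 50 mm above the underside. Seated: origin at pin_foot, x along the fixture's x.
- tongue_end (a point): Middle of the end of the cover's steel tongue, on its underside: 101 mm along the cover's x from its origin. The tongue is 70 mm wide (y), 5 mm thick, level with the underside, and sticks 36 mm out of the cover's +x end.
- spacer: Hexagonal brass spacer bar lying on the fixture's apron, 42 mm long (its x), 14 mm across flats, lying on a flat: 14 mm high and 16 mm wide over the corners (y). Origin: centre of its underside as it lies.
- connector: Metal and black connector lying on the fixture's apron, 44 mm long (its x), 20 mm wide (y, from -10 to +10 mm; parallel faces 26 mm long there), 14 mm high: a thin 44 mm steel flange between a black block and a steel shell. Origin: centre of its underside.
- spacer_bin: Open blue bin fixed to the bench, 115 x 100 mm (x, y), 42 mm high, 3 mm walls, holding three of the brass spacers in its -x half (up to 17 mm above the bench). Origin: centre of its underside; x along its length away from the robot.
- connector_bin: Open blue bin, the same size and looks, holding two of the connectors in its -x half (up to 17 mm above the bench). Origin: centre of its underside; x along its length away from the robot.
- solder_spool: Solder spool on its side flange, 60 mm diameter, 32 mm high. Bystander. Origin: centre of its underside.
- screwdriver: Screwdriver lying flat, 170 mm long. Bystander. Origin on its underside.
- flux_bottle: Small upright bottle, 36 mm diameter, 85 mm tall. Bystander. Origin: centre of its underside.
- tip_tin: Low round brass tin, 48 mm diameter, 18 mm high. Bystander. Origin: centre of its underside.
- tape_roll: Tape roll lying flat, 68 mm outer diameter, 19 mm high. Bystander. Origin: centre of its underside.
- dev_board: Circuit board lying flat on a pad, 100 x 60 mm, 16 mm high. Bystander. Origin: centre of its underside.

How it is judged:
On the way, in this order (a step that is already met when the one before it is completed fails the run):
1. the spacer lies in the bin of spacers and the connector in the bin of connectors (x of spacer in the frame of spacer_bin between -0.058 and 0.058 m and y of spacer in the frame of spacer_bin between -0.05 and 0.05 m and z of spacer in the frame of spacer_bin below 0.035 m and x of connector in the frame of connector_bin between -0.058 and 0.058 m and y of connector in the frame of connector_bin between -0.05 and 0.05 m and z of connector in the frame of connector_bin below 0.035 m), for 0.2 s.
2. the cover, tongue under the keeper, has dropped over the pin (horizontal distance between cover and pin_foot below 0.0045 m and z of cover in the frame of pin_foot below 0.008 m and angle between cover's own z axis and vertical below 0.08 rad and x of tongue_end in the frame of pin_foot above 0.09 m), for 0.1 s.
At the end, for the whole second after the job is handed in: Both parts released in the bins of their kinds; cover on the pin (centre within 4.5 mm, underside within 2 mm of the deck, tilt under 0.08 rad, within 0.15 rad of the fixture's x), tongue under the keeper, strips pressed over 4 mm, fingers still bearing on the cover with over 3 N, all at rest (all of step 1 and all of step 2 and z of cover in the frame of pin_foot below 0.002 m and value of joint platen above 0.004 m and angle between the x axis of cover and the x axis of fixture, either way round below 0.15 rad and contact force between cover and the fingers above 3 N and contact force between each of spacer, connector and the fingers below 0.1 N and linear speed of cover below 0.02 m/s); the arm keeps its last pose, push and grip.
It fails at once if something else on the bench is moved by more than 30 mm (distance of any of solder_spool, screwdriver, flux_bottle, tip_tin, tape_roll, dev_board from where it was at the start of the episode above 0.03 m).
It also fails if it takes over 72 s, if anything falls off the work surface, if the arm or the gripper's body presses on something with over 40 N, if the wrist force passes 120 N, or if a joint passes its speed limit or range.

### The arm

A 6-joint arm with a two-finger parallel gripper is mounted at the origin on the work surface. World frame = base frame: x ahead of the robot, y to its left, z up, the work surface at z = 0. Lengths are in m, angles in rad, forces in N, time in s.
With the tool pointing down it reaches from about 0.375 to 0.9 m from the base axis. Payload 3.1 kg.
Tool frame: the origin (TCP) lies between the finger pads; the fingertips stand 17 mm ahead of it and the grasp point (between the pads) lies 2 mm behind it; z points along the fingers, y is the line along which they close (so a half turn about z gives the same grasp; the last joint's range is limited). The gripper opens to 87 mm and grips with 3 to 60 N. Pads are 19 mm wide; open, the fingers measure 117 mm over their backs; the gripper's body (75 mm by 190 mm) begins 51 mm behind the grasp point.
Start: joints at [1.034, 0.527, 1.433, -0, 1.181, -0.178], TCP at [0.219, 0.585, 0.24] pointing down, gripper open.
Joint ranges: [-3.08, 3.08], [-0.75, 2.2], [0.22, 2.44], [-1.43, 4.57], [0, 2.65], [-2.85, 2.85]. Speed limits (rad/s): [2.79, 2.79, 3.14, 3.14, 3.14, 3.14].

### API

Orientations are given as a 3x3 rotation matrix whose columns are the frame's x, y, z axes.
In Python, from cell import robot gives the robot as it stands.
- The arm moves only by the tool drive_tool, never from a script. Its argument "motion" is a list of rows, each a list of 3 entries, a list of its own where there are three numbers: the shift along the tool's x, y, z in cm, then the turn, a rotation vector about the tool's x, y, z in rad, then the finger opening in cm, from 0 to 8.7. A call has 1 to 12 rows; each row shifts and turns the commanded pose from where the row before left it, along the tool's axes as they then stand; what a row does not reach is not made up. A row lasts 1/12 s, in which the tool goes at most 41.7 mm and 7.16 degrees, less where a joint would pass 70% of its speed; a pose out of reach is approached as far as the arm can. A call with a gripper value outside its range is refused whole. The fingers move at their own pace and stop on an object; "squeeze" is the grip in N (left out, the last holds). Time passes only in rows, so rows that do not move let the fingers close. It gives the time, the measured TCP pose, the force, the opening and the grip force at its end, in the units of the state.
- robot.observe(): the state, without advancing time (a new reading comes with each control period).
- robot.snapshot(name): name is "side" or "top"; returns the picture (420x560x3 uint8, red, green, blue); there is no depth.
- robot.get_calibration(name): a dict with "vertical_fov" (degrees; the focal length in pixels is half the picture's height over the tangent of half this angle, whatever the lens; pixels are square), "cx", "cy" (the principal point, pixels), "world_to_cam" (4x4, takes a point from world to camera coordinates). Camera axes: x right, y down, z forward; pixel columns grow to the right and rows downward; lengths in m; the calibration is good to about 2 mm. A picture is of the moment at which its call begins. get_calibration takes no time and is no camera call.
- robot.close_job(): hands the job in; it is judged then, once.
The state is a dict: "time": time; "joint_pos": joint angles; "qvel": joint speeds; "tau": joint torques, N m; "ee_pos": TCP position; "tool_rot": TCP orientation; "force": force on the tool from outside, world axes, zero at the start; "torque": the same for the moment, N m; "opening": finger opening in m; "gripper_force": force on a finger pad.
Only numpy, scipy, OpenCV 4.12 (cv2) and the standard library are available. Lean on these libraries where they do the work, as an engineer would, in place of code of your own. Each camera call takes 0.05 s, during which the arm holds its last target. There are 200 camera calls.

## Working session

There is one attempt and no reset: what is moved stays moved. The work goes in short steps, Python scripts to look and compute and a tool call to move; the robot and the scene stay as the last step left them, time stands still between calls to the robot, and variables do not carry over. Pictures are saved under pics/ and viewed, at most 10 in all, crops included, and the job is handed in when it is done.

Besides the shell and the picture viewer there is one more tool, called after "Request:" as a command line: name --argument value ..., lists and objects as JSON in quotes. drive_tool: Moves the arm, as the interface text tells. Its arguments: {"type":"object","properties":{"motion":{"type":"array","items":{"type":"array"}},"squeeze":{"type":"number"}},"required":["motion"]}

```bash
ls; mkdir -p pics; python3 - <<'E'
from cell import robot
import cv2,numpy as np
for n in("top","side"):
    im=robot.snapshot(n); cv2.imwrite(f"pics/{n}0.png",im[:,:,::-1]); c=robot.get_calibration(n); print(n,c)
s=robot.observe();print(s)
E
```

```text
pics
top {'vertical_fov': 47.45908568289701, 'cx': 275.5390139127848, 'cy': 207.60274959626062, 'world_to_cam': array([[-0.01067241, -0.99970553,  0.02179354,  0.03823039],
       [-0.99864091,  0.00954407, -0.05123717,  0.55765011],
       [ 0.05101408, -0.02231074, -0.99844869,  1.13074133],
       [ 0.        ,  0.        ,  0.        ,  1.        ]])}
side {'vertical_fov': 50.76041818760797, 'cx': 274.9677441409901, 'cy': 213.30698326864604, 'world_to_cam': array([[-0.98314424, -0.18198315, -0.01759375,  0.57283084],
       [-0.11483026,  0.68949526, -0.71512957,  0.07959694],
       [ 0.14227234, -0.70105522, -0.69877047,  1.05247254],
       [ 0.        ,  0.        ,  0.        ,  1.        ]])}
{'time': 0.1, 'joint_pos': array([ 1.03450559e+00,  5.28352529e-01,  1.43378545e+00, -7.59059461e-07,
        1.18138335e+00, -1.78505178e-01]), 'qvel': array([ 3.27521090e-04, -2.97106737e-03, -4.01391071e-03, -1.37761105e-03,
       -2.58063266e-04, -9.24108421e-05]), 'tau': array([ 4.59866460e-04, -4.40988529e+01, -1.77152520e+01,  6.35387376e-02,
        5.33596321e-02, -2.65731859e-05]), 'ee_pos': array([0.21852544, 0.58488273, 0.23867856]), 'tool_rot': array([[-9.36674552e-01,  3.50199677e-01, -9.84857605e-04],
       [ 3.50200895e-01,  9.36673147e-01, -1.65827160e-03],
       [ 3.41763494e-04, -1.89815882e-03, -9.99998140e-01]]), 'force': array([ 0.2398741 ,  0.17940911, -0.87721935]), 'torque': array([ 0.02462422, -0.06632442, -0.02264629]), 'gripper_force': 0.0, 'opening': 0.08695744360244298}
```

View pics/top0.png

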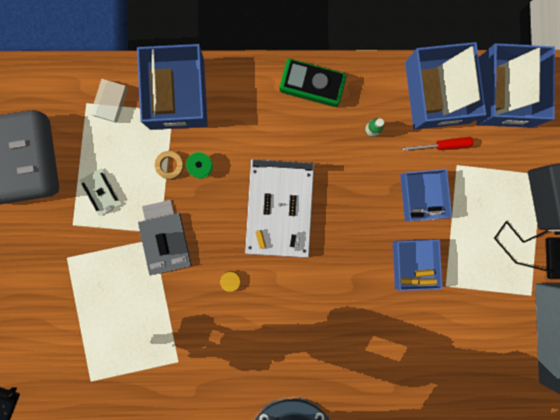

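View pics/side0.png

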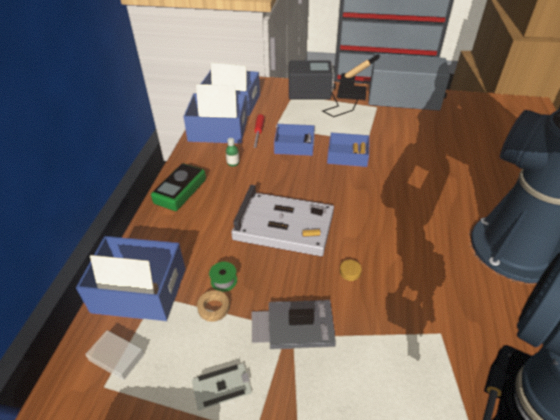

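```bash
cat > h.py <<'E'
import numpy as np,cv2
from cell import robot
C={n:robot.get_calibration(n) for n in("top","side")}
def cam(n):
    c=C[n];f=210/np.tan(np.radians(c["vertical_fov"]/2));T=np.array(c["world_to_cam"])
    return f,c["cx"],c["cy"],T[:3,:3],T[:3,3]
def ray(n,p):
    f,cx,cy,R,t=cam(n);d=R.T@np.array([(p[0]-cx)/f,(p[1]-cy)/f,1.]);return -R.T@t,d/np.linalg.norm(d)
def plane(n,p,z):
    o,d=ray(n,p);return o+d*(z-o[2])/d[2]
def tri(p,q):
    o1,d1=ray("top",p);o2,d2=ray("side",q)
    A=np.c_[d1,-d2];s=np.linalg.lstsq(A,o2-o1,rcond=None)[0]
    a=o1+s[0]*d1;b=o2+s[1]*d2;return (a+b)/2,np.linalg.norm(a-b)
def proj(n,P):
    f,cx,cy,R,t=cam(n);c=R@np.array(P)+t;return np.array([cx+f*c[0]/c[2],cy+f*c[1]/c[2]])
E
python3 - <<'E'
import cv2,numpy as np
t=cv2.imread("pics/top0.png");s=cv2.imread("pics/side0.png")
def up(i,x0,x1,y0,y1,k): return cv2.resize(i[y0:y1,x0:x1],None,fx=k,fy=k,interpolation=cv2.INTER_CUBIC)
def comp(a,b,f):
    h=max(a.shape[0],b.shape[0]);o=np.zeros((h,a.shape[1]+b.shape[1],3),np.uint8);o[:a.shape[0],:a.shape[1]]=a;o[:b.shape[0],a.shape[1]:]=b;cv2.imwrite(f,o);print(o.shape)
comp(up(t,240,320,155,262,5),up(t,130,200,195,280,5),"pics/tc.png")
comp(up(s,230,340,180,260,4),up(s,245,340,290,355,3.6),"pics/sc.png")
E
```

```text
(535, 750, 3)
(320, 782, 3)
```

View pics/tc.png

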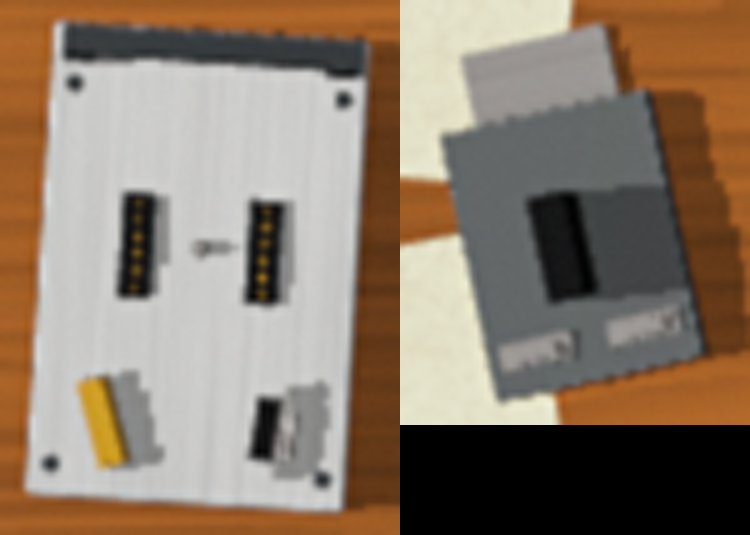

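View pics/sc.png

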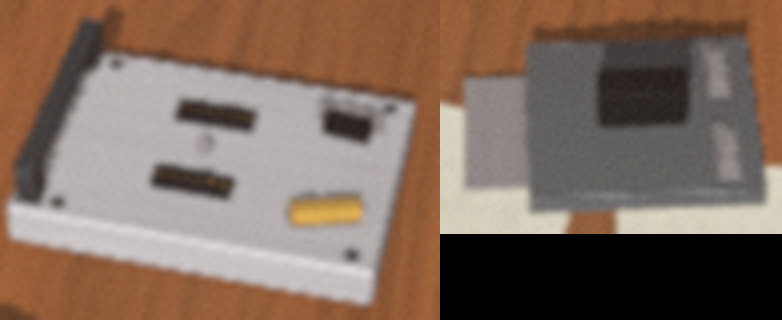

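```bash
cat > m.py <<'E'
from h import *
np.set_printoptions(precision=4,suppress=True)
t=cv2.imread("pics/top0.png");s=cv2.imread("pics/side0.png")
def rect(im,n,x0,x1,y0,y1,lo,hi,k=6):
    c=cv2.resize(im[y0:y1,x0:x1],None,fx=k,fy=k,interpolation=cv2.INTER_CUBIC)
    m=cv2.inRange(cv2.cvtColor(c,cv2.COLOR_BGR2HSV),lo,hi)
    cs=cv2.findContours(m,cv2.RETR_EXTERNAL,cv2.CHAIN_APPROX_NONE)[0];c=max(cs,key=cv2.contourArea)
    b=(cv2.boxPoints(cv2.minAreaRect(c))+.5)/k-.5+[x0,y0];M=cv2.moments(c);g=(np.array([M['m10'],M['m01']])/M['m00']+.5)/k-.5+[x0,y0]
    return g,b
def show(l,g,b,n,z):
    P=np.array([plane(n,q,z) for q in b])[:,:2];e=[P[1]-P[0],P[2]-P[1]];L=[np.linalg.norm(v) for v in e];v=e[int(np.argmax(L))]
    print(l,n,"px",g,"ctr",plane(n,g,z)[:2],"box",P.mean(0),"size",np.array(L),"ang",np.degrees(np.arctan2(v[1],v[0]))%180)
Y=((15,90,70),(40,255,255));K=((0,0,0),(180,255,62))
yt=rect(t,"top",252,275,225,252,(20,120,100),(35,255,255));ys=rect(s,"side",298,325,226,240,(15,90,90),(35,255,255))
show("spacer",*yt,"top",.044);show("spacer",*ys,"side",.042);print(tri(yt[0],ys[0]))
gt=rect(t,"top",153,172,230,258,*[(0,0,0),(180,255,50)]);gs=rect(s,"side",286,318,306,327,(0,0,0),(180,255,60))
show("grip",*gt,"top",.05);show("grip",*gs,"side",.045);print(tri(gt[0],gs[0]))
for l,a in(("stripL",(262,272,191,217)),("stripR",(287,299,193,218))): show(l,*rect(t,"top",*a,(0,0,0),(180,255,90)),"top",.035)
kt=rect(t,"top",288,297,232,250,(0,0,0),(180,255,80));ks=rect(s,"side",308,326,205,217,(0,0,0),(180,255,80))
show("connblk",*kt,"top",.043);show("connblk",*ks,"side",.043);print(tri(kt[0],ks[0]))
# fixture deck (bright, low sat)
d=rect(t,"top",240,320,155,262,(0,0,120),(180,60,255));show("deck",*d,"top",.03)
q=lambda x,y:np.array([240+x/5-.4,155+y/5-.4])
for c in((25,493),(345,510),(368,42),(57,22),(203,248)): print("deckpt",plane("top",q(*c),.03))
print("pin tri",tri(q(203,246),np.array([230+205/4-.4,180+142/4-.4])), "pin@.04",plane("top",q(200,248),.042))
# bins: blue
for l,a,b in(("conbin",(398,455,165,225),(272,318,120,158)),("spbin",(390,446,235,295),(325,372,130,168))):
    r=rect(t,"top",*a,(105,80,40),(130,255,255));show(l,*r,"top",.042);r2=rect(s,"side",*b,(105,80,40),(130,255,255));show(l,*r2,"side",.03);print(tri(r[0],r2[0]))
cv=rect(t,"top",130,200,195,280,(95,15,60),(125,80,140));show("cover",*cv,"top",.017)
E
python3 m.py
```

```text
spacer top px [260.0512 239.1582] ctr [0.4834 0.07  ] box [0.4837 0.0697] size [0.0141 0.0412] ang 14.15809018408882
spacer side px [310.9461 232.4114] ctr [0.4823 0.0736] box [0.4822 0.0733] size [0.0427 0.0209] ang 14.160333638059313
(array([0.483 , 0.0701, 0.0382]), np.float64(0.0007400487292250823))
grip top px [162.3391 243.7814] ctr [0.4754 0.2946] box [0.4753 0.2946] size [0.0241 0.0493] ang 12.396869342109028
grip side px [301.032  315.9311] ctr [0.4731 0.3043] box [0.4729 0.3039] size [0.0504 0.0379] ang 11.498555790206666
(array([0.4744, 0.2978, 0.0348]), np.float64(0.0012276542913129181))
stripL top px [267.0826 203.6614] ctr [0.5664 0.0529] box [0.5664 0.0528] size [0.049  0.0158] ang 176.03430435537453
stripR top px [292.4867 205.1019] ctr [ 0.5624 -0.0069] box [ 0.5624 -0.007 ] size [0.0477 0.0161] ang 175.97395668706915
connblk top px [292.6891 240.3841] ctr [ 0.4797 -0.0059] box [ 0.4796 -0.006 ] size [0.0276 0.0103] ang 170.65577881873182
connblk side px [316.5012 210.8971] ctr [0.4778 0.0001] box [0.4781 0.0003] size [0.0197 0.0288] ang 171.9113464239614
(array([ 0.
[... 484 characters left out ...]
1 -0.3209] box [ 0.5835 -0.321 ] size [0.1123 0.1139] ang 3.3520324111825914
conbin side px [294.2248 139.2206] ctr [ 0.5807 -0.311 ] box [ 0.5827 -0.3142] size [0.1504 0.1185] ang 99.09318877780032
(array([ 0.5842, -0.3295,  0.0169]), np.float64(0.0016075346389265372))
spbin top px [417.0552 264.5386] ctr [ 0.4201 -0.2963] box [ 0.4201 -0.2963] size [0.1102 0.1151] ang 1.1737688772693389
spbin side px [345.9471 149.4837] ctr [ 0.4241 -0.2836] box [ 0.418  -0.2899] size [0.149  0.1176] ang 92.89971092882922
(array([ 0.4212, -0.3044,  0.0154]), np.float64(0.005917210509795535))
cover top px [183.5467 238.5726] ctr [0.4864 0.2517] box [0.4846 0.2529] size [0.0076 0.1248] ang 12.341951839101995
```

```bash
cat > p.py <<'E'
# usage: p.py x y z yaw_deg_of_tool_y  -> turn then shift
import sys
from h import *
from scipy.spatial.transform import Rotation as Ro
np.set_printoptions(precision=3,suppress=True)
x,y,z,a=map(float,sys.argv[1:5]);s=robot.observe();R=s["tool_rot"]
a=np.radians(a);yy=np.array([np.cos(a),np.sin(a),0]);zz=np.array([0,0,-1.])
if yy@R[:,1]<0: yy=-yy
T=np.c_[np.cross(yy,zz),yy,zz];d=np.array([x,y,z])-s["ee_pos"]
print("t",s["time"],"ee",s["ee_pos"],"F",s["force"],"open",s["opening"],"gf",s["gripper_force"],"q",s["joint_pos"])
print("turn",Ro.from_matrix(R.T@T).as_rotvec(),"then shift cm",T.T@d*100,"|",np.linalg.norm(d)*100)
E
python3 p.py .483 .070 .12 104.2
```

```text
t 0.1 ee [0.219 0.585 0.239] F [ 0.24   0.179 -0.877] open 0.08695744360244298 gf 0.0 q [ 1.035  0.528  1.434 -0.     1.181 -0.179]
turn [-0.002 -0.001 -0.606] then shift cm [-13.009 -56.403  11.868] | 59.08769966257461
```

Request:
drive_tool --motion '[[[0,0,0],[0,0,-0.101],6],[[0,0,0],[0,0,-0.101],6],[[0,0,0],[0,0,-0.101],6],[[0,0,0],[0,0,-0.101],6],[[0,0,0],[0,0,-0.101],6],[[0,0,0],[0,0,-0.101],6],[[-0.87,-3.76,0.6],[0,0,0],6],[[-0.87,-3.76,0.6],[0,0,0],6],[[-0.87,-3.76,0.6],[0,0,0],6],[[-0.87,-3.76,0.6],[0,0,0],6],[[-0.87,-3.76,0.6],[0,0,0],6],[[-0.87,-3.76,0.6],[0,0,0],6]]' --squeeze 25

```text
time: 1.1
ee_pos: [0.325, 0.3778, 0.2031]
tool_rot: [[-0.969, -0.246, -0.0], [-0.246, 0.969, -0.0], [0.0, -0.0, -1.0]]
force: [-0.2, -0.3, -0.5]
opening: 0.0601
gripper_force: 0.0
```

Request:
drive_tool --motion '[[[-0.87,-3.76,0.6],[0,0,0],5],[[-0.87,-3.76,0.6],[0,0,0],5],[[-0.87,-3.76,0.8],[0,0,0],5],[[-0.87,-3.76,0.8],[0,0,0],5],[[-0.87,-3.76,0.8],[0,0,0],5],[[-0.87,-3.76,0.8],[0,0,0],5],[[-0.87,-3.76,0.8],[0,0,0],5],[[-0.87,-3.76,0.8],[0,0,0],5],[[-0.87,-3.76,0.8],[0,0,0],5],[[0,0,0],[0,0,0],5],[[0,0,0],[0,0,0],5]]'

```text
time: 2.02
ee_pos: [0.4846, 0.0688, 0.1349]
tool_rot: [[-0.97, -0.241, -0.001], [-0.241, 0.97, 0.0], [0.001, 0.0, -1.0]]
force: [-0.7, 0.3, 0.3]
opening: 0.0501
gripper_force: 0.0
```

```bash
python3 p.py .483 .070 .050 104.2
```

```text
t 2.0167 ee [0.485 0.069 0.135] F [-0.714  0.309  0.262] open 0.05012301205167078 gf 0.0 q [-0.088  0.515  1.866  0.     0.761 -1.902]
turn [ 0.    -0.001 -0.004] then shift cm [0.13  0.156 8.487] | 8.489312232909947
```

Request:
drive_tool --motion '[[[0.1,0.1,2.1],[0,0,0],5],[[0,0,2.1],[0,0,0],5],[[0,0,2.1],[0,0,0],5],[[0,0,1.6],[0,0,0],5],[[0,0,0.6],[0,0,0],5],[[0,0,0],[0,0,0],1],[[0,0,0],[0,0,0],1],[[0,0,0],[0,0,0],1],[[0,0,0],[0,0,0],1],[[0,0,0],[0,0,0],1],[[0,0,0],[0,0,0],1]]'

```text
time: 2.93
ee_pos: [0.4832, 0.0714, 0.0513]
tool_rot: [[-0.969, -0.246, 0.002], [-0.246, 0.969, -0.0], [-0.001, -0.001, -1.0]]
force: [0.2, -1.0, 0.1]
opening: 0.0182
gripper_force: 0.3
```

Request:
drive_tool --motion '[[[0,0,-2],[0,0,0],1],[[0,0,-4],[0,0,0],1],[[0,0,-4],[0,0,0],1],[[0,0,0],[0,0,0.12],1],[[0,0,0],[0,0,0.12],1],[[0,0,0],[0,0,0],1]]'

```text
time: 3.43
ee_pos: [0.4831, 0.0714, 0.1519]
tool_rot: [[-1.0, -0.006, 0.003], [-0.006, 1.0, -0.0], [-0.003, -0.0, -1.0]]
force: [0.5, 1.3, 0.1]
opening: 0.0103
gripper_force: 0.0
```

```bash
python3 p.py .447 -.304 .13 91
```

```text
t 3.4333 ee [0.483 0.071 0.152] F [0.454 1.295 0.143] open 0.010349886430486933 gf 0.0 q [-0.083  0.483  1.858  0.     0.798 -1.659]
turn [-0.     0.003 -0.011] then shift cm [  4.265 -37.472   2.192] | 37.77791338019659
```

Request:
drive_tool --motion '[[[0,4,-2],[0,0,0],5],[[0,4,0],[0,0,0],5],[[0,4,0],[0,0,0],5],[[0,4,0],[0,0,0],5],[[0,0,0],[0,0,0],5]]'

```text
time: 3.85
ee_pos: [0.4809, 0.2347, 0.1692]
tool_rot: [[-1.0, -0.017, 0.001], [-0.017, 1.0, 0.003], [-0.002, 0.003, -1.0]]
force: [0.2, -0.3, -0.0]
opening: 0.0357
gripper_force: 0.0
```

```bash
python3 - <<'E'
from h import *
for n in("top","side"): cv2.imwrite(f"pics/{n}1.png",robot.snapshot(n)[:,:,::-1])
a=cv2.resize(cv2.imread("pics/top1.png")[155:262,220:320],None,fx=4,fy=4);b=cv2.resize(cv2.imread("pics/side1.png")[180:260,230:340],None,fx=3,fy=3)
o=np.zeros((428,730,3),np.uint8);o[:,:400]=a;o[:240,400:]=b;cv2.imwrite("pics/c1.png",o)
E
sed -e 's/top0/top1/;s/side0/side1/' m.py > m1.py; python3 m1.py | sed -n 1,3p; python3 p.py .483 .070 .11 104.2
```

```text
t 3.95 ee [0.481 0.23  0.169] F [-0.704 -0.984 -0.412] open 0.04340652723294622 gf 0.0 q [ 0.237  0.504  1.733 -0.     0.905 -1.348]
turn [-0.    -0.001 -0.233] then shift cm [  3.689 -15.569   5.868] | 17.04209255426938Traceback (most recent call last):
  File "m1.py", line 14, in <module>
    yt=rect(t,"top",252,275,225,252,(20,120,100),(35,255,255));ys=rect(s,"side",298,325,226,240,(15,90,90),(35,255,255))
                                                                  ~~~~^^^^^^^^^^^^^^^^^^^^^^^^^^^^^^^^^^^^^^^^^^^^^^^^^^
  File "m1.py", line 7, in rect
    cs=cv2.findContours(m,cv2.RETR_EXTERNAL,cv2.CHAIN_APPROX_NONE)[0];c=max(cs,key=cv2.contourArea)
                                                                        ~~~^^^^^^^^^^^^^^^^^^^^^^^^
ValueError: max() iterable argument is empty
```

View pics/c1.png

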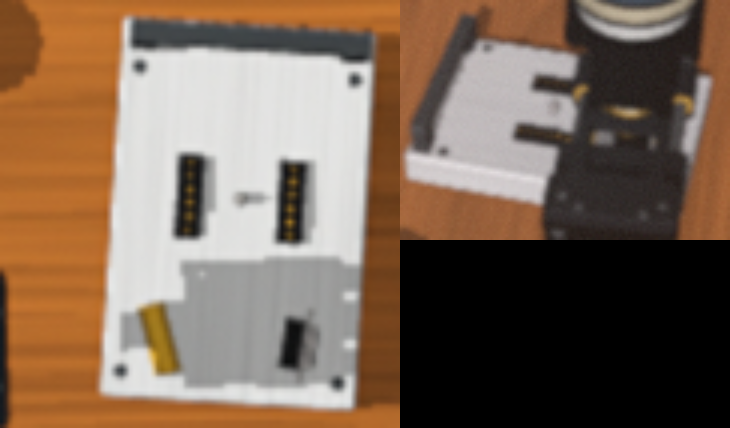

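The spacer is still lying at about top pixel (259, 239), essentially unmoved at the same angle; the fingers simply had not finished closing. I'll retry with a longer close.

Request:
drive_tool --motion '[[[0,0,0],[0,0,-0.117],4],[[0,0,0],[0,0,-0.117],4],[[0.92,-3.9,1.47],[0,0,0],4],[[0.92,-3.9,1.47],[0,0,0],4],[[0.92,-3.9,1.47],[0,0,0],4],[[0.92,-3.9,1.47],[0,0,0],4],[[0,0,0],[0,0,0],4],[[0,0,0],[0,0,0],4]]'

```text
time: 4.62
ee_pos: [0.4821, 0.0688, 0.1108]
tool_rot: [[-0.972, -0.234, -0.003], [-0.234, 0.972, 0.0], [0.003, 0.001, -1.0]]
force: [0.1, 0.4, -0.1]
opening: 0.0398
gripper_force: 0.0
```

```bash
python3 p.py .483 .0705 .049 104.2
```

```text
t 4.6167 ee [0.482 0.069 0.111] F [ 0.057  0.409 -0.065] open 0.03977658078313844 gf 0.0 q [-0.088  0.558  1.887 -0.     0.7   -1.895]
turn [ 0.001 -0.003 -0.011] then shift cm [-0.128  0.141  6.18 ] | 6.183375589916785
```

Request:
drive_tool --motion '[[[-0.1,0.1,2],[0,0,0],4],[[0,0,2],[0,0,0],4],[[0,0,1.6],[0,0,0],4],[[0,0,0.6],[0,0,0],1],[[0,0,0],[0,0,0],1],[[0,0,0],[0,0,0],1],[[0,0,0],[0,0,0],0.5],[[0,0,0],[0,0,0],0.5],[[0,0,0],[0,0,0],0.5],[[0,0,0],[0,0,0],0.5],[[0,0,0],[0,0,0],0.5],[[0,0,0],[0,0,0],0.5]]'

```text
time: 5.62
ee_pos: [0.4844, 0.0736, 0.0507]
tool_rot: [[-0.971, -0.24, 0.002], [-0.24, 0.971, 0.0], [-0.002, -0.0, -1.0]]
force: [-0.2, 0.7, 6.0]
opening: 0.0147
gripper_force: 25.0
```

Request:
drive_tool --motion '[[[0,0,0],[0,0,0],0.5],[[0,0,0],[0,0,0],0.5],[[0,0,0],[0,0,0],0.5],[[0,0,0],[0,0,0],0.5]]'

```text
time: 5.95
ee_pos: [0.4845, 0.0736, 0.0506]
tool_rot: [[-0.971, -0.24, 0.002], [-0.24, 0.971, 0.0], [-0.002, -0.0, -1.0]]
force: [-1.1, 1.4, 6.3]
opening: 0.0144
gripper_force: 25.0
```

Request:
drive_tool --motion '[[[0,0,-2],[0,0,0],0.5],[[0,0,-4],[0,0,0],0.5],[[0,0,-3],[0,0,0],0.5],[[0,0,0],[0,0,0.12],0.5],[[0,0,0],[0,0,0.11],0.5],[[0,0,0],[0,0,0],0.5]]'

```text
time: 6.45
ee_pos: [0.4838, 0.0735, 0.1406]
tool_rot: [[-1.0, -0.01, 0.001], [-0.01, 1.0, -0.0], [-0.001, -0.0, -1.0]]
force: [-1.2, 0.1, -0.4]
opening: 0.0145
gripper_force: 25.0
```

```bash
python3 p.py .447 -.304 .12 91
```

```text
t 6.45 ee [0.484 0.073 0.141] F [-1.164  0.077 -0.381] open 0.014471842704123047 gf 25.001446567475796 q [-0.078  0.504  1.864 -0.     0.772 -1.659]
turn [-0.     0.001 -0.007] then shift cm [  4.34  -37.675   2.058] | 37.98018394311597
```

Held. Carry to the spacer bin's empty half (10 rows of 0.43, −3.77, 0.2).

Request:
drive_tool --motion '[[[0.43,-3.77,0.2],[0,0,0],0.5],[[0.43,-3.77,0.2],[0,0,0],0.5],[[0.43,-3.77,0.2],[0,0,0],0.5],[[0.43,-3.77,0.2],[0,0,0],0.5],[[0.43,-3.77,0.2],[0,0,0],0.5],[[0.43,-3.77,0.2],[0,0,0],0.5],[[0.43,-3.77,0.2],[0,0,0],0.5],[[0.43,-3.77,0.2],[0,0,0],0.5],[[0.43,-3.77,0.2],[0,0,0],0.5],[[0.43,-3.77,0.2],[0,0,0],0.5],[[0,0,0],[0,0,0],0.5],[[0,0,0],[0,0,0],0.5]]'

```text
time: 7.45
ee_pos: [0.4447, -0.3062, 0.1191]
tool_rot: [[-1.0, -0.011, -0.0], [-0.011, 1.0, 0.0], [0.0, 0.0, -1.0]]
force: [-0.3, 0.9, 0.0]
opening: 0.0146
gripper_force: 25.0
```

```bash
python3 p.py .447 -.304 .032 91
```

```text
t 7.45 ee [ 0.445 -0.306  0.119] F [-0.323  0.947  0.041] open 0.014578267415137753 gf 24.99923374503851 q [-0.81   0.591  1.752 -0.     0.799 -2.391]
turn [ 0.    -0.    -0.007] then shift cm [-0.229  0.22   8.708] | 8.713357897442137
```

Request:
drive_tool --motion '[[[-0.2,0.2,2.5],[0,0,0],0.5],[[0,0,2.5],[0,0,0],0.5],[[0,0,2.0],[0,0,0],0.5],[[0,0,1.4],[0,0,0],0.5],[[0,0,0],[0,0,0],0.5],[[0,0,0],[0,0,0],4],[[0,0,0],[0,0,0],4],[[0,0,0],[0,0,0],4],[[0,0,-2.5],[0,0,0],4],[[0,0,-3.5],[0,0,0],4],[[0,0,-3.5],[0,0,0],4],[[0,0,0],[0,0,0],4]]'

```text
time: 8.45
ee_pos: [0.4507, -0.305, 0.1378]
tool_rot: [[-1.0, -0.013, 0.01], [-0.013, 1.0, -0.01], [-0.01, -0.01, -1.0]]
force: [1.0, -0.6, 0.1]
opening: 0.0395
gripper_force: 0.0
```

```bash
python3 p.py .4785 -.0115 .11 81.5
```

```text
t 8.45 ee [ 0.451 -0.305  0.138] F [ 1.043 -0.629  0.099] open 0.03952105992561494 gf 0.0 q [-0.8    0.56   1.74   0.     0.827 -2.384]
turn [-0.01   0.011  0.161] then shift cm [ 1.586 29.435  2.781] | 29.608301662089183
```

Request:
drive_tool --motion '[[[0,0,0],[0,0,0.08],4],[[0,0,0],[0,0,0.08],4],[[0.2,3.68,0.3],[0,0,0],4],[[0.2,3.68,0.3],[0,0,0],4],[[0.2,3.68,0.3],[0,0,0],4],[[0.2,3.68,0.3],[0,0,0],4],[[0.2,3.68,0.3],[0,0,0],4],[[0.2,3.68,0.3],[0,0,0],4],[[0.2,3.68,0.3],[0,0,0],4],[[0.2,3.68,0.3],[0,0,0],4],[[0,0,0],[0,0,0],4],[[0,0,0],[0,0,0],4]]'

```text
time: 9.45
ee_pos: [0.4749, -0.0065, 0.1074]
tool_rot: [[-0.99, 0.142, 0.001], [0.142, 0.99, -0.0], [-0.001, -0.0, -1.0]]
force: [-0.4, -1.3, -0.6]
opening: 0.0401
gripper_force: 0.0
```

```bash
python3 p.py .4785 -.0115 .051 81.5; python3 - <<'E'
from h import *
cv2.imwrite("pics/top2.png",robot.snapshot("top")[:,:,::-1])
im=cv2.imread("pics/top2.png")[235:295,390:446]
m=cv2.inRange(cv2.cvtColor(im,cv2.COLOR_BGR2HSV),(15,100,80),(38,255,255))
for c in cv2.findContours(m,0,2)[0]:
  if cv2.contourArea(c)>8: r=cv2.minAreaRect(c);p=np.array(r[0])+[390,235];print(p,r[1],plane("top",p,.012))
E
```

```text
t 9.45 ee [ 0.475 -0.007  0.107] F [-0.366 -1.278 -0.626] open 0.04008839921359842 gf 0.0 q [-0.25   0.554  1.922 -0.     0.665 -1.677]
turn [-0.     0.001  0.006] then shift cm [-0.434 -0.44   5.638] | 5.671307574364718
[418.5 281. ] (6.0, 35.0) [ 0.37869723 -0.30827379  0.012     ]
[423.97950745 272.77459335] (5.703751564025879, 18.288219451904297) [ 0.39812912 -0.32202124  0.012     ]
[414.19306946 253.43069458] (17.214143753051758, 5.870719909667969) [ 0.44464092 -0.29957266  0.012     ]
```

The spacer is in its bin at (0.445, −0.300), lying along x. Now the connector.

Request:
drive_tool --motion '[[[-0.4,-0.4,2],[0,0,0],4],[[0,0,2],[0,0,0],4],[[0,0,1.2],[0,0,0],4],[[0,0,0.4],[0,0,0],4],[[0,0,0],[0,0,0],1],[[0,0,0],[0,0,0],1],[[0,0,0],[0,0,0],1],[[0,0,0],[0,0,0],1],[[0,0,0],[0,0,0],1],[[0,0,0],[0,0,0],1],[[0,0,0],[0,0,0],1],[[0,0,0],[0,0,0],1]]'

```text
time: 10.5
ee_pos: [0.4789, -0.0133, 0.0516]
tool_rot: [[-0.989, 0.147, 0.002], [0.147, 0.989, -0.001], [-0.002, -0.001, -1.0]]
force: [-0.3, -1.3, 6.8]
opening: 0.0194
gripper_force: 25.0
```

Request:
drive_tool --motion '[[[0,0,0],[0,0,0],1],[[0,0,-1.5],[0,0,0],1],[[0,0,-3.5],[0,0,0],1],[[0,0,-4],[0,0,0],1],[[0,0,0],[0,0,-0.1],1],[[0,0,0],[0,0,-0.1],1],[[0,0,0],[0,0,0],1]]'

```text
time: 11.08
ee_pos: [0.4785, -0.0128, 0.1417]
tool_rot: [[-0.999, -0.054, 0.002], [-0.054, 0.999, -0.0], [-0.002, -0.0, -1.0]]
force: [-0.6, 0.2, -1.1]
opening: 0.0196
gripper_force: 25.0
```

```bash
python3 p.py .611 -.327 .12 93
```

```text
t 11.0833 ee [ 0.478 -0.013  0.142] F [-0.621  0.234 -1.095] open 0.0196472991992759 gf 24.996509850025177 q [-0.261  0.492  1.889  0.     0.759 -1.886]
turn [-0.     0.002  0.002] then shift cm [-11.59  -32.07    2.173] | 34.16946794657313
```

Request:
drive_tool --motion '[[[-1.29,-3.56,0.2],[0,0,0],1],[[-1.29,-3.56,0.2],[0,0,0],1],[[-1.29,-3.56,0.2],[0,0,0],1],[[-1.29,-3.56,0.2],[0,0,0],1],[[-1.29,-3.56,0.2],[0,0,0],1],[[-1.29,-3.56,0.2],[0,0,0],1],[[-1.29,-3.56,0.2],[0,0,0],1],[[-1.29,-3.56,0.2],[0,0,0],1],[[-1.29,-3.56,0.2],[0,0,0],1],[[0,0,0],[0,0,0],1],[[0,0,0],[0,0,0],1]]'

```text
time: 12.0
ee_pos: [0.6107, -0.3287, 0.1212]
tool_rot: [[-0.999, -0.047, -0.001], [-0.047, 0.999, 0.001], [0.001, 0.001, -1.0]]
force: [-0.5, 0.3, -0.4]
opening: 0.0194
gripper_force: 25.0
```

```bash
python3 p.py .611 -.327 .033 93
```

```text
t 12.0 ee [ 0.611 -0.329  0.121] F [-0.506  0.317 -0.352] open 0.019423784169882805 gf 24.998465180397034 q [-0.655  0.752  1.339  0.     1.051 -2.273]
turn [ 0.001 -0.001 -0.005] then shift cm [-0.038  0.169  8.82 ] | 8.821259117330262
```

Request:
drive_tool --motion '[[[0,0.2,2.5],[0,0,0],1],[[0,0,2.5],[0,0,0],1],[[0,0,2.2],[0,0,0],1],[[0,0,1.4],[0,0,0],1],[[0,0,0],[0,0,0],1],[[0,0,0],[0,0,0],4.5],[[0,0,0],[0,0,0],4.5],[[0,0,0],[0,0,0],4.5],[[0,0,-2.5],[0,0,0],4.5],[[0,0,-3.8],[0,0,0],4.5],[[0,0,-4],[0,0,0],4.5],[[0,0,0],[0,0,0],4.5]]'

```text
time: 13.0
ee_pos: [0.616, -0.3286, 0.1507]
tool_rot: [[-0.999, -0.052, 0.015], [-0.052, 0.999, -0.012], [-0.015, -0.013, -1.0]]
force: [1.1, -0.9, 0.7]
opening: 0.0441
gripper_force: 0.0
```

```bash
python3 p.py .4745 .298 .14 102.4
```

```text
t 13.0 ee [ 0.616 -0.329  0.151] F [ 1.133 -0.926  0.698] open 0.04409052225332525 gf 0.0 q [-0.65   0.716  1.324 -0.     1.082 -2.273]
turn [-0.014  0.014 -0.164] then shift cm [ 0.362 64.234  1.066] | 64.24353335379234
```

Request:
drive_tool --motion '[[[0,0,0],[0,0,-0.08],5],[[0,0,0],[0,0,-0.08],5],[[0,3.9,0],[0,0,0],5],[[0,3.9,0],[0,0,0],5],[[0,3.9,0],[0,0,0],5],[[0,3.9,0],[0,0,0],5],[[0,3.9,0],[0,0,0],5],[[0,3.9,0],[0,0,0],5],[[0,3.9,0],[0,0,0],5],[[0,3.9,0],[0,0,0],5],[[0,3.9,0],[0,0,0],5],[[0,3.9,0],[0,0,0],5]]'

```text
time: 14.0
ee_pos: [0.529, 0.0579, 0.1414]
tool_rot: [[-0.978, -0.21, 0.004], [-0.21, 0.978, -0.0], [-0.004, -0.001, -1.0]]
force: [0.2, 0.9, 1.4]
opening: 0.0498
gripper_force: 0.0
```

Request:
drive_tool --motion '[[[0,3.9,0],[0,0,0],5],[[0,3.9,0],[0,0,0],5],[[0,3.9,0],[0,0,0],5],[[0,3.9,0],[0,0,0],5],[[0,3.9,0],[0,0,0],5],[[0,3.9,0],[0,0,0],5],[[0,0,0],[0,0,0],5],[[0,0,0],[0,0,0],5],[[0,0,0],[0,0,0],5]]'

```text
time: 14.75
ee_pos: [0.4798, 0.2852, 0.1407]
tool_rot: [[-0.977, -0.212, 0.002], [-0.212, 0.977, 0.0], [-0.002, -0.0, -1.0]]
force: [-0.4, -0.4, 0.5]
opening: 0.05
gripper_force: 0.0
```

```bash
python3 p.py .4745 .298 .039 102.4;python3 - <<'E'
from h import *
cv2.imwrite("pics/top3.png",robot.snapshot("top")[:,:,::-1])
im=cv2.imread("pics/top3.png");a=cv2.resize(im[160:230,395:460],None,fx=5,fy=5);b=cv2.resize(im[230:300,385:450],None,fx=5,fy=5);cv2.imwrite("pics/c3.png",np.hstack([a,b]))
E
```

```text
t 14.75 ee [0.48  0.285 0.141] F [-0.389 -0.421  0.455] open 0.05001126345732498 gf 0.0 q [ 0.336  0.574  1.694 -0.001  0.872 -1.447]
turn [-0.     0.002 -0.003] then shift cm [ 0.239  1.361 10.173] | 10.266533704813046
```

View pics/c3.png

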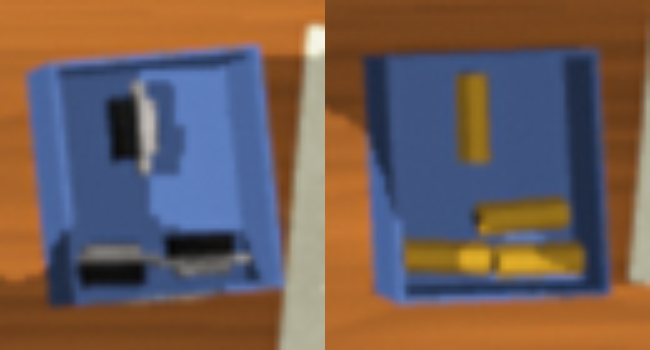

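The left crop shows the released connector at about (140, 125) alone in the empty half of its bin; the right shows the spacer at (472, 118) in its own. Now the cover grip.

Request:
drive_tool --motion '[[[0.2,1.4,2],[0,0,0],5],[[0,0,3],[0,0,0],5],[[0,0,3],[0,0,0],5],[[0,0,1.7],[0,0,0],5],[[0,0,0.5],[0,0,0],5],[[0,0,0],[0,0,0],5],[[0,0,0],[0,0,0],5]]'

```text
time: 15.38
ee_pos: [0.4755, 0.2975, 0.0384]
tool_rot: [[-0.978, -0.209, 0.001], [-0.209, 0.978, 0.0], [-0.001, 0.0, -1.0]]
force: [-0.0, 0.1, -0.1]
opening: 0.0498
gripper_force: 0.0
```

```bash
python3 p.py .4745 .298 .037 102.4
```

```text
t 15.3833 ee [0.476 0.298 0.038] F [-0.028  0.097 -0.12 ] open 0.049811623541905825 gf 0.0 q [ 0.36   0.746  1.734 -0.     0.66  -1.421]
turn [ 0.     0.001 -0.006] then shift cm [0.092 0.069 0.139] | 0.1801063441416038
```

Request:
drive_tool --motion '[[[0.1,0.05,0.1],[0,0,-0.005],1],[[0,0,0],[0,0,0],1],[[0,0,0],[0,0,0],1],[[0,0,0],[0,0,0],1],[[0,0,0],[0,0,0],1],[[0,0,0],[0,0,0],1],[[0,0,0],[0,0,0],1],[[0,0,0],[0,0,0],1],[[0,0,0],[0,0,0],1],[[0,0,0],[0,0,0],1]]' --squeeze 50

```text
time: 16.22
ee_pos: [0.4736, 0.2986, 0.0372]
tool_rot: [[-0.976, -0.216, 0.0], [-0.216, 0.976, -0.0], [-0.0, -0.0, -1.0]]
force: [0.4, -2.0, 6.8]
opening: 0.0175
gripper_force: 50.0
```

Request:
drive_tool --motion '[[[0,0,0],[0,0,0],1],[[0,0,-0.5],[0,0,0],1],[[0,0,-1.5],[0,0,0],1],[[0,0,-3],[0,0,0],1],[[0,0,-4],[0,0,0],1],[[0,0,-1],[0,0,0],1],[[0,0,0],[0,0,0],1]]'

```text
time: 16.8
ee_pos: [0.4753, 0.2997, 0.1396]
tool_rot: [[-0.976, -0.216, 0.006], [-0.216, 0.976, 0.003], [-0.007, 0.001, -1.0]]
force: [1.3, 0.8, -3.5]
opening: 0.0176
gripper_force: 50.0
```

```bash
python3 - <<'E'
from h import *
for n in("top","side"): cv2.imwrite(f"pics/{n}4.png",robot.snapshot(n)[:,:,::-1])
t=cv2.imread("pics/top4.png");s=cv2.imread("pics/side4.png")
a=cv2.resize(t[180:280,120:210],None,fx=4,fy=4,interpolation=2);b=cv2.resize(s[230:360,240:350],None,fx=3.4,fy=3.4,interpolation=2)
o=np.zeros((442,734,3),np.uint8);o[:400,:360]=a;o[:,360:]=b;cv2.imwrite("pics/c4.png",o)
E
python3 p.py .4594 .0303 .15 86
```

```text
t 16.9 ee [0.473 0.298 0.136] F [-0.452 -0.084 -2.121] open 0.017325364092318322 gf 49.992225067690015 q [ 0.363  0.583  1.692  0.     0.868 -1.425]
turn [-0.    -0.001  0.287] then shift cm [ -0.559 -26.844  -1.391] | 26.885897179202583
```

View pics/c4.png

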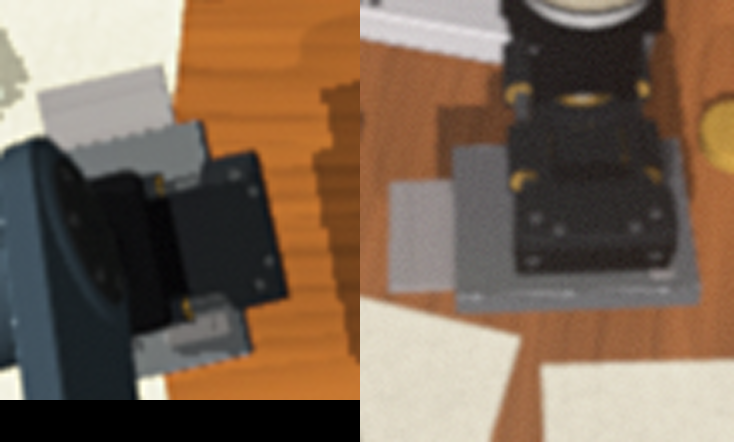

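```bash
python3 - <<'E'
from h import *
np.set_printoptions(precision=4,suppress=True)
s=robot.observe();z=s["ee_pos"][2]-.037
P=[plane("top",(120+(x+.5)/4-.5,180+(y+.5)/4-.5),z+.005) for x,y in((38,92),(163,66))]
m=(P[0]+P[1])/2;d=P[1]-P[0];print(P,np.linalg.norm(d[:2]),"yaw",np.degrees(np.arctan2(d[0],-d[1])))
x=-s["tool_rot"][:,0];y=s["tool_rot"][:,1];v=m-s["ee_pos"];print("tongue rel TCP along",v@x,"across",v@y)
# cover top end edge at +65 and -65
E
python3 p.py .5295 .0254 .136 86
```

```text
[array([0.5674, 0.3557, 0.1041]), array([0.5811, 0.2875, 0.1041])] 0.06953248512171484 yaw 11.344958537848473
tongue rel TCP along 0.10432733482701244 across 0.0006567038411069441
t 16.9 ee [0.473 0.298 0.136] F [-0.452 -0.084 -2.121] open 0.017325364092318322 gf 49.992225067690015 q [ 0.363  0.583  1.692  0.     0.868 -1.425]
turn [-0.    -0.001  0.287] then shift cm [ -7.586 -26.844   0.009] | 27.895176562852374
```

Request:
drive_tool --motion '[[[0,0,0],[0,0,0.096],1],[[0,0,0],[0,0,0.096],1],[[0,0,0],[0,0,0.096],1],[[-0.95,-3.36,0],[0,0,0],1],[[-0.95,-3.36,0],[0,0,0],1],[[-0.95,-3.36,0],[0,0,0],1],[[-0.95,-3.36,0],[0,0,0],1],[[-0.95,-3.36,0],[0,0,0],1],[[-0.95,-3.36,0],[0,0,0],1],[[-0.95,-3.36,0],[0,0,0],1],[[-0.95,-3.36,0],[0,0,0],1],[[0,0,0],[0,0,0],1]]'

```text
time: 17.9
ee_pos: [0.5315, 0.0193, 0.1346]
tool_rot: [[-0.997, 0.076, -0.001], [0.076, 0.997, -0.002], [0.0, -0.002, -1.0]]
force: [0.5, 0.2, -2.8]
opening: 0.0178
gripper_force: 50.0
```

Request:
drive_tool --motion '[[[0,0,0],[0,0,0],1],[[0,0,0],[0,0,0],1],[[0,0,0],[0,0,0],1]]'

```text
time: 18.15
ee_pos: [0.5286, 0.0263, 0.1354]
tool_rot: [[-0.998, 0.07, -0.004], [0.07, 0.998, 0.001], [0.004, 0.001, -1.0]]
force: [0.5, 0.1, -2.5]
opening: 0.0174
gripper_force: 50.0
```

```bash
python3 p.py .5295 .0254 .083 86
```

```text
t 18.15 ee [0.529 0.026 0.135] F [ 0.46   0.103 -2.535] open 0.017403111019212176 gf 49.992314809933305 q [-0.162  0.554  1.766  0.     0.826 -1.663]
turn [ 0.001 -0.004 -0.   ] then shift cm [-0.097 -0.081  5.238] | 5.239699211416584
```

Lower in front of the keeper, then look before sliding in.

Request:
drive_tool --motion '[[[0,-0.1,1.5],[0,0,0],1],[[0,0,1.5],[0,0,0],1],[[0,0,1.5],[0,0,0],1],[[0,0,0.6],[0,0,0],1],[[0,0,0],[0,0,0],1],[[0,0,0],[0,0,0],1],[[0,0,0],[0,0,0],1],[[0,0,0],[0,0,0],1]]'

```text
time: 18.82
ee_pos: [0.5307, 0.0244, 0.0866]
tool_rot: [[-0.998, 0.07, 0.002], [0.07, 0.998, -0.0], [-0.002, -0.0, -1.0]]
force: [-0.4, -0.9, -2.0]
opening: 0.0175
gripper_force: 50.0
```

```bash
python3 - <<'E'
from h import *
for n in("top","side"): cv2.imwrite(f"pics/{n}5.png",robot.snapshot(n)[:,:,::-1])
t=cv2.imread("pics/top5.png");s=cv2.imread("pics/side5.png")
a=cv2.resize(t[150:260,235:325],None,fx=4.5,fy=4.5,interpolation=2);b=cv2.resize(s[170:260,225:325],None,fx=3.9,fy=3.9,interpolation=2)
o=np.zeros((495,795,3),np.uint8);o[:,:405]=a;o[:351,405:]=b;cv2.imwrite("pics/c5.png",o)
E
python3 p.py .5295 .0254 .081 86
```

```text
t 18.9167 ee [0.531 0.024 0.087] F [ 0.192 -0.091 -2.916] open 0.017839847838725463 gf 49.992228113114834 q [-0.165  0.638  1.794  0.     0.708 -1.665]
turn [-0.     0.002 -0.001] then shift cm [0.12  0.112 0.554] | 0.5774448733826335
```

View pics/c5.png

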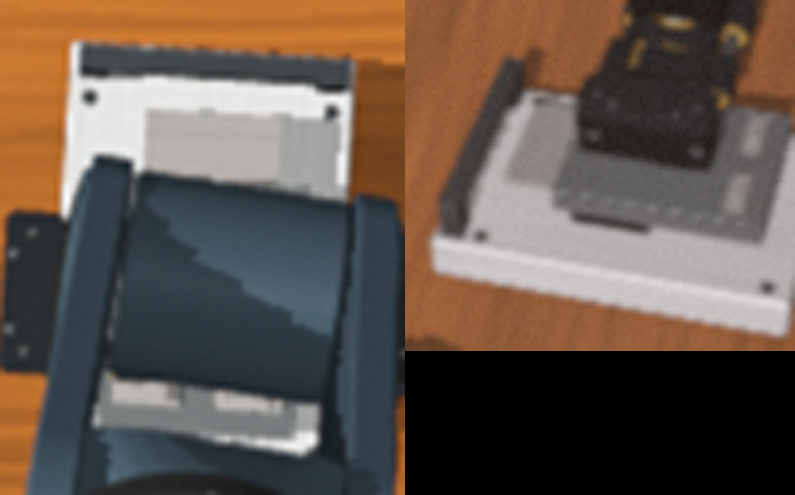

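```bash
python3 - <<'E'
from h import *
np.set_printoptions(precision=4,suppress=True)
q=lambda x,y:(235+(x+.5)/4.5-.5,150+(y+.5)/4.5-.5)
s=robot.observe();a=np.radians(-4);X=np.array([np.cos(a),np.sin(a)]);Y=np.array([-X[1],X[0]]);pin=np.array([.5644,.0230])
P=np.array([plane("top",q(*c),s["ee_pos"][2]-.032)[:2] for c in((147,109),(280,117))])
for p in(*P,P.mean(0),s["ee_pos"][:2]): print((p-pin)@X,(p-pin)@Y)
d=P[1]-P[0];print(np.linalg.norm(d),"yaw",np.degrees(np.arctan2(d[0],-d[1])))
E
```

```text
0.06791912032101341 0.033634205485997194
0.06801645780594137 -0.03507220794232801
0.06796778906347739 -0.0007190012281654082
-0.03378722587093027 -0.0011621551602015588
0.06870648237808365 yaw -3.918828198630624
```

Request:
drive_tool --motion '[[[0,0.1,0.3],[0,0,0],1],[[0,0,0.3],[0,0,0],1],[[0,0,0],[0,0,0],1],[[0,0,0],[0,0,0],1],[[0,0,0],[0,0,0],1],[[0,0,0],[0,0,0],1]]'

```text
time: 19.42
ee_pos: [0.5302, 0.0251, 0.0797]
tool_rot: [[-0.997, 0.071, -0.0], [0.071, 0.997, 0.0], [0.0, -0.0, -1.0]]
force: [-0.3, -0.1, -3.6]
opening: 0.0175
gripper_force: 50.0
```

```bash
python3 p.py .5636 .0230 .081 86
```

```text
t 19.4167 ee [0.53  0.025 0.08 ] F [-0.346 -0.108 -3.565] open 0.017505697753196013 gf 49.9920801166445 q [-0.163  0.65   1.797 -0.     0.695 -1.663]
turn [-0.    -0.    -0.001] then shift cm [-3.35   0.021 -0.125] | 3.3522694849979127
```

Request:
drive_tool --motion '[[[-0.4,0,-0.1],[0,0,0],1],[[-0.5,0,0],[0,0,0],1],[[-0.5,0,0],[0,0,0],1],[[-0.5,0,0],[0,0,0],1],[[-0.5,0,0],[0,0,0],1],[[-0.5,0,0],[0,0,0],1],[[-0.4,0,0],[0,0,0],1],[[0,0,0],[0,0,0],1],[[0,0,0],[0,0,0],1],[[0,0,0],[0,0,0],1]]'

```text
time: 20.25
ee_pos: [0.5626, 0.0229, 0.0806]
tool_rot: [[-0.997, 0.071, -0.001], [0.071, 0.998, 0.0], [0.001, 0.0, -1.0]]
force: [-0.3, -0.7, -2.0]
opening: 0.0175
gripper_force: 50.0
```

```bash
python3 p.py .5636 .0230 .067 86
```

```text
t 20.25 ee [0.563 0.023 0.081] F [-0.341 -0.694 -2.034] open 0.017490718594095345 gf 49.99218933284283 q [-0.158  0.676  1.713 -0.     0.754 -1.658]
turn [ 0.    -0.001 -0.001] then shift cm [-0.096  0.016  1.364] | 1.3675783504994508
```

Request:
drive_tool --motion '[[[-0.1,0,0.1],[0,0,0],1],[[0,0,0.1],[0,0,0],1],[[0,0,0.1],[0,0,0],1],[[0,0,0.1],[0,0,0],1],[[0,0,0.1],[0,0,0],1],[[0,0,0],[0,0,0],1],[[0,0,0],[0,0,0],1],[[0,0,0],[0,0,0],1]]'

```text
time: 20.92
ee_pos: [0.5641, 0.0227, 0.0758]
tool_rot: [[-0.997, 0.071, -0.0], [0.071, 0.997, -0.0], [0.0, -0.0, -1.0]]
force: [0.0, 0.7, -2.5]
opening: 0.0176
gripper_force: 50.0
```

Request:
drive_tool --motion '[[[0,0,0.1],[0,0,0],1],[[0,0,0.1],[0,0,0],1],[[0,0,0.1],[0,0,0],1],[[0,0,0],[0,0,0],1],[[0,0,0],[0,0,0],1],[[0,0,0],[0,0,0],1],[[0,0,0],[0,0,0],1]]'

```text
time: 21.5
ee_pos: [0.5641, 0.0227, 0.0728]
tool_rot: [[-0.997, 0.071, 0.0], [0.071, 0.997, -0.0], [-0.0, -0.0, -1.0]]
force: [-1.2, 0.3, -2.4]
opening: 0.0174
gripper_force: 50.0
```

Free drop on the pin with no side load. Pressing down.

Request:
drive_tool --motion '[[[0,0,0.1],[0,0,0],1],[[0,0,0.1],[0,0,0],1],[[0,0,0.1],[0,0,0],1],[[0,0,0.1],[0,0,0],1],[[0,0,0.1],[0,0,0],1],[[0,0,0.1],[0,0,0],1],[[0,0,0],[0,0,0],1],[[0,0,0],[0,0,0],1],[[0,0,0],[0,0,0],1]]' --squeeze 60

```text
time: 22.25
ee_pos: [0.5643, 0.0227, 0.0675]
tool_rot: [[-0.998, 0.071, 0.001], [0.071, 0.998, -0.0], [-0.001, -0.0, -1.0]]
force: [-1.0, 0.3, 6.5]
opening: 0.0177
gripper_force: 60.0
```

Request:
drive_tool --motion '[[[0,0,0.1],[0,0,0],1],[[0,0,0.1],[0,0,0],1],[[0,0,0.1],[0,0,0],1],[[0,0,0],[0,0,0],1],[[0,0,0],[0,0,0],1],[[0,0,0],[0,0,0],1]]'

```text
time: 22.75
ee_pos: [0.5643, 0.0228, 0.0671]
tool_rot: [[-0.998, 0.07, 0.001], [0.07, 0.998, -0.0], [-0.002, -0.0, -1.0]]
force: [-5.8, 0.1, 24.0]
opening: 0.0179
gripper_force: 60.0
```

Request:
drive_tool --motion '[[[0,0,0],[0,0,0],1],[[0,0,0],[0,0,0],1],[[0,0,0],[0,0,0],1],[[0,0,0],[0,0,0],1],[[0,0,0],[0,0,0],1],[[0,0,0],[0,0,0],1]]'

```text
time: 23.25
ee_pos: [0.5643, 0.0228, 0.0671]
tool_rot: [[-0.998, 0.07, 0.002], [0.07, 0.998, -0.0], [-0.002, -0.0, -1.0]]
force: [-6.5, 0.5, 23.5]
opening: 0.0179
gripper_force: 60.0
```

```bash
python3 - <<'E'
from h import *
s=robot.snapshot("side")[:,:,::-1];cv2.imwrite("pics/c6.png",cv2.resize(s[165:265,215:345],None,fx=5,fy=5,interpolation=2))
E
```

```text
(no output)
```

View pics/c6.png

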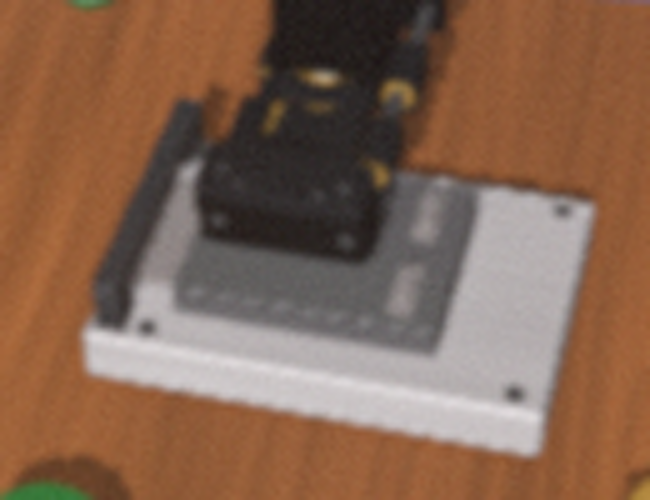

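The cover sits flat on the deck (its near edge runs from about (180, 310) to (435, 350) in the crop). The tongue is under the keeper at about (150, 250), and the force is steady.

```bash
python3 -c "
from cell import robot
print(robot.close_job())"
```

```text
the job is handed in; nothing more can be done
None
```

The job is handed in at about 23 s: the spacer and connector are in their own bins, and the cover is on the pin with its tongue under the keeper, held flush on the deck at about 24 N; no verdict came back from the judge.

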